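# Pack the drill battery and click the slide cover shut

### The arm

A 6-joint arm with a two-finger parallel gripper is mounted at the origin on the work surface. World frame = base frame: x ahead of the robot, y to its left, z up, the work surface at z = 0. Lengths are in m, angles in degrees, forces in N, time in s.
With the tool pointing down it reaches from about 0.4 to 0.825 m from the base axis. Payload 7 kg.
Tool frame: the origin (TCP) lies midway between the tips of the shut fingers; the grasp point (between the pads) lies 19 mm behind it; z points along the fingers, y is the line along which they close (so a half turn about z gives the same grasp; the last joint's range is limited). The gripper opens to 88 mm and grips with 3 to 60 N. Pads are 19 mm wide; open, the fingers measure 130 mm over their backs; the gripper's body (78 mm by 193 mm) begins 47 mm behind the grasp point.
Start: joints at [-55.686, 20.546, 0.682, 0, -70.136, -16.507], TCP at [0.206, -0.643, 0.198] pointing down, gripper open.
Joint ranges: [-176.03, 176.03], [-82.01, 121.73], [-58.28, 71.71], [-173.87, 95.51], [-174.79, -0.11], [-173.66, 173.66]. Speed limits (degrees/s): [136.94, 136.94, 172.46, 180, 180, 180].

### API

Orientations are given as [roll, pitch, yaw] about the fixed x, y, z axes, in that order (R = Rz(yaw) Ry(pitch) Rx(roll)).
In Python, from plant import r gives the robot as it stands. The module is installed in compiled form; this text tells all that it offers.
- The arm moves only by the tool play_rows, never from a script. Its argument "rows" is a list of rows, each an object with "slide": the shift along the tool's x, y, z as a fraction of full scale, a list of three; "delta_rot": the turn, a rotation vector about the tool's x, y, z as a fraction of full scale, a list of three; "fingers": the opening, from -1 (shut) to 1 (fully open). In form: [{"slide": [x, y, z], "delta_rot": [rx, ry, rz], "fingers": fingers}, ...]. A call has 1 to 8 rows; each row shifts and turns the commanded pose from where the row before left it, along the tool's axes as they then stand; what a row does not reach is not made up. Full scale, the value 1, is 0.15 m for a shift and 0.08 rad for a turn. A row lasts 1/8 s, in which the tool goes at most 62.5 mm and 10.7 degrees, less where a joint would pass 70% of its speed; a pose out of reach is approached as far as the arm can. A call with a number of a shift or a turn outside -1 to 1 is refused whole. A call with a gripper value outside its range is refused whole. The fingers move at their own pace and stop on an object; "squeeze" is the grip in N (left out, the last holds). Time passes only in rows, so rows that do not move let the fingers close. It gives the time, the measured TCP pose, the force, the opening and the grip force at its end, in the units of the state.
- r.get_state(): the state, without advancing time (a new reading comes with each control period).
- r.capture(name): name is "scene" or "top" or "wrist"; returns a dict with "image" (400x640x3 uint8, blue, green, red), "fx", "fy", "cx", "cy" (pixels), "R" (3x3) and "t" (3): a world point X has camera coordinates R X + t; the wrist camera has in their place "T_tool_cam" (4x4, takes a point from camera to tool coordinates, whose origin is the TCP and whose axes are the flange's). Camera axes: x right, y down, z forward; pixel columns grow to the right and rows downward; lengths in m; the calibration is good to about 2 mm. A picture is of the moment at which its call begins: read the wrist's pose just before it. There is no depth.
- r.close_job(): hands the job in; it is judged then, once.
The state is a dict: "time_s": time; "joints": joint angles; "qd": joint speeds; "joint_torque": joint torques, N m; "tcp_pos": TCP position; "eef_rot": TCP orientation; "contact_force": force on the tool from outside, world axes, zero at the start; "moment": the same for the moment, N m; "gripper_width": finger opening in m; "gripper_force": force on a finger pad.
Only numpy, scipy, OpenCV 4.12 (cv2) and the standard library are available. Lean on these libraries where they do the work, as an engineer would, in place of code of your own. Each camera call takes 0.05 s, during which the arm holds its last target. There are 200 camera calls.

### The job

Put the black battery pack flat inside the open steel case, then slide the case's cover fully shut along its rails until its spring tab clicks down over the end wall. Leave the drill, the egg on its stand and the steel dish where they are.

Things in the scene. Friction and masses are not known exactly. Their poses are not given: they have to be found in the camera images.
- case: Perforated steel case fixed to the table, 170 mm along its x, 132 along y, walls 6 mm; side walls with the cover's rails 46 mm high, end walls 36 mm; screwed feet reach 85 mm either side of its middle line. Origin: centre of its underside on the table, z up. Its cover closes towards its +x. At the start the inside is open from above between the tab's end (x = -14 mm or less) and x = +79 mm.
- case_floor (a point): Middle of the blue mat on the floor inside the case, 5 mm above the table; inside 158 x 120 mm. Two blue ribs, 25 mm high, cross the floor at case x = -70 and -56 mm, always under the cover. Axes as the case's.
- case_ledge (a point): Top of the ledge, a 4 mm round steel bead along the top of the case's +x end wall, 38 mm above the table, at case x = +83 mm.
- cover (a joint): How far the flat aluminium slide cover is open, in m: 0 fully shut, 0.14 fully open; opens to case -x and then overhangs that end. Plate 170 x 120 mm, 2 mm thick, underside 38.5 mm above the table. About 2 N of friction; it needs 5 to 8 N to click over the last 15 mm, then meets a hard stop at 0. It stays where it is left.
- cover_lip (a point): Centre of the outer (case -x) face of the lip turned up at the cover's trailing edge: 90 mm along the case's y, 4 mm thick, from 38.5 to 58.5 mm above the table; this point is 48.5 mm above it. Axes as the case's. Shut, it stands at case x = -85 mm. Pushing this face towards case +x shuts the cover.
- tab_tip (a point): Upper edge of the free end of the cover's spring tab: a steel tongue 53 x 24 mm in the middle of the cover's leading edge, reaching 13 mm past it, with a hook 5 mm deep under its end. As the cover closes the hook rides up over the ledge and springs down outside the end wall. Shut, this point is at case x = +98 mm; it moves with the cover.
- tab (a joint): Lift of the spring tab in rad: 0 lying flat in the cover (free, or clicked home), about 0.1 while its hook rides on the ledge.
- battery_center (a point): Centre of the loose black battery pack, a rounded block 62 mm along its x, 30 mm along its y, 22 mm high, 0.14 kg; it lies flat on the table with its z up, this point 11 mm above it.
- drill_mid (a point): Middle of a bronze-grey drill handpiece lying on the table, 148 mm long, 29 mm thick; leave it alone.
- egg: An egg on a white stand, 48 mm wide, 67 mm high; origin under its centre; leave it alone.
- dish: Small steel bowl, 100 mm across, 30 mm high; origin under its centre; leave it alone.
Not all that is in view belongs to the job. Of the things shaped like the part that bears battery_center, the black one is meant. What is shaped like the case but brown or purple is not meant.

How it is judged (in metres and radians):
On the way, in this order (a step that is already met when the one before it is completed fails the run):
1. the battery pack lies flat inside the case while the cover is still open (x of battery_center in the frame of case between -0.06 and 0.08 m and y of battery_center in the frame of case between -0.06 and 0.06 m and z of battery_center in the frame of case below 0.024 m and angle between battery_center's own z axis and vertical below 0.25 rad and value of joint cover above 0.05 m), for 0.2 s.
2. the cover is fully shut and its tab has clicked down over the ledge (value of joint cover below 0.004 m and value of joint tab below 0.03 rad), for 0.2 s.
At the end, for the whole second after the job is handed in: The battery pack lies flat (within 0.25 rad) on the floor inside the case, the cover is within 4 mm of fully shut, and its tab lies down (under 0.03 rad) past the ledge (all of step 2 and x of battery_center in the frame of case between -0.06 and 0.08 m and y of battery_center in the frame of case between -0.06 and 0.06 m and z of battery_center in the frame of case below 0.024 m and angle between battery_center's own z axis and vertical below 0.25 rad); the robot touches nothing.
It fails at once if the drill is moved by more than 30 mm (distance of drill_mid from where it was at the start of the episode above 0.03 m).
It fails at once if the egg is moved by more than 30 mm (distance of egg from where it was at the start of the episode above 0.03 m).
It fails at once if the dish is moved by more than 30 mm (distance of dish from where it was at the start of the episode above 0.03 m).
It also fails if it takes over 56 s, if anything falls off the work surface, if the arm or the gripper's body presses on something with over 40 N, if the wrist force passes 120 N, or if a joint passes its speed limit or range.

## Working session

There is one attempt and no reset: what is moved stays moved. The work goes in short steps, Python scripts to look and compute and a tool call to move; the robot and the scene stay as the last step left them, time stands still between calls to the robot, and variables do not carry over. Pictures are saved under pics/ and viewed, at most 12 in all, crops included, and the job is handed in when it is done.

Besides the shell and the picture viewer there is one more tool, called after ">>>" by a JSON object that holds its "method" and its "body", one argument or row to a line. play_rows: Moves the arm, as the interface text tells. Shift numbers are shares of 0.15 m and turn numbers shares of 0.08 rad, none past 1 either way. Its arguments: {"type":"object","properties":{"rows":{"type":"array"},"squeeze":{"type":"number"}},"required":["rows"]}

```bash
mkdir -p pics
cat > h.py <<'E'
import numpy as np, cv2, json
from plant import r
def cap(n):
    c=r.capture(n); return c
def ray(c,uv,z):
    R=np.array(c["R"]);t=np.array(c["t"])
    d=R.T@np.array([(uv[0]-c["cx"])/c["fx"],(uv[1]-c["cy"])/c["fy"],1]); o=-R.T@t
    return o+d*(z-o[2])/d[2]
def proj(c,X):
    p=np.array(c["R"])@np.array(X)+np.array(c["t"]); return [c["fx"]*p[0]/p[2]+c["cx"],c["fy"]*p[1]/p[2]+c["cy"]]
E
python3 - <<'E'
from h import *
import pickle
for n in("top","scene"):
    c=cap(n); cv2.imwrite(f"pics/{n}0.png",c["image"]); pickle.dump(c,open(n+"0.pkl","wb"))
    R=np.array(c["R"]);print(n,c["fx"],-R.T@np.array(c["t"]),R.round(3).tolist())
print(r.get_state())
E
```

```text
top 428.87174962545004 [ 0.47561816 -0.02520416  1.24646401] [[0.021, -1.0, 0.012], [-0.996, -0.022, -0.087], [0.088, -0.01, -0.996]]
scene 401.85040767165844 [ 1.25261012 -0.33779351  0.85046119] [[0.402, 0.916, -0.004], [0.669, -0.296, -0.682], [-0.626, 0.271, -0.732]]
{'time_s': 0.1, 'joints': array([-5.56885189e+01,  2.05855429e+01,  6.39994105e-01, -1.84331888e-02,
       -7.01365803e+01, -1.65070787e+01]), 'qd': array([ 0.08440667, -0.08519263,  0.19366584,  0.06957141, -0.027291  ,
        0.0152907 ]), 'joint_torque': array([-8.82161476e-04, -5.84164131e+01,  2.93751687e+01,  7.01550320e+00,
        1.01953375e-02, -4.88337776e-05]), 'tcp_pos': array([ 0.20622482, -0.64222289,  0.19714179]), 'eef_rot': array([ 1.79916332e+02, -6.72257393e-03, -1.62201868e+02]), 'contact_force': array([0.35639584, 0.37531641, 0.39840134]), 'moment': array([-0.01138709,  0.00402318,  0.0058395 ]), 'gripper_force': 0.0, 'gripper_width': 0.08762545941686856}
```

View pics/top0.png

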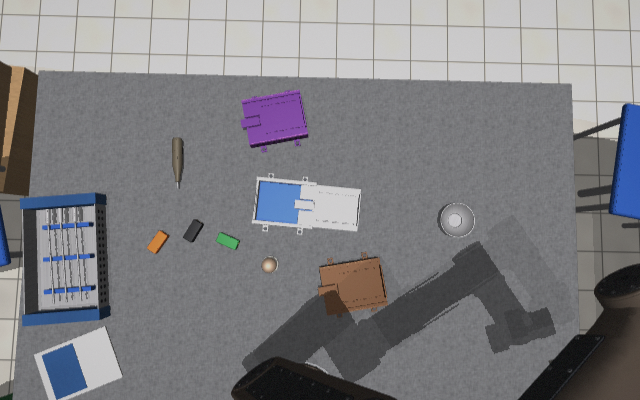

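View pics/scene0.png

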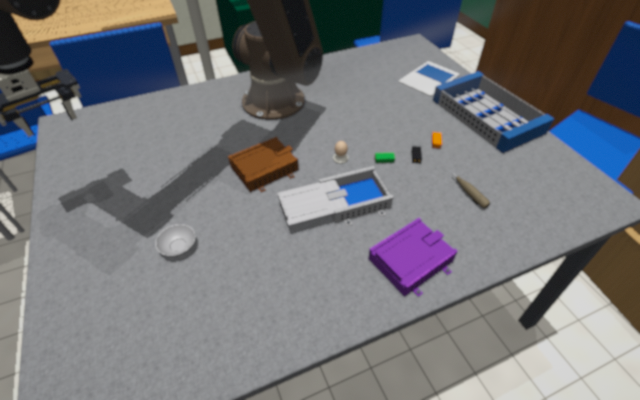

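Top view: the candidates are black (193,230), orange (158,241) and green (227,240) blocks. The black one is the battery. The steel case with the blue mat is at (305,203), and the purple and brown ones are decoys. The lip is at the right end (360,208), the egg at (269,265), the dish at (457,220) and the drill at (178,160).

Run:
```python
from h import *
import pickle
c=pickle.load(open("top0.pkl","rb"));im=c["image"];s=pickle.load(open("scene0.pkl","rb"));ims=s["image"]
def rect(c,m,z,box,name):
    k=np.zeros(m.shape,np.uint8);x0,y0,x1,y1=box;k[y0:y1,x0:x1]=m[y0:y1,x0:x1]
    cs,_=cv2.findContours(k,cv2.RETR_EXTERNAL,cv2.CHAIN_APPROX_NONE)
    q=max(cs,key=cv2.contourArea)[:,0,:]
    P=np.array([ray(c,p,z)[:2] for p in q]).astype(np.float32)*1000
    (cx,cy),(w,h),a=cv2.minAreaRect(P); print(name,len(q),q.mean(0).round(1),(round(cx,1),round(cy,1)),(round(w,1),round(h,1)),round(a,1),cv2.boxPoints(((cx,cy),(w,h),a)).round(0).tolist())
mx=im.max(2)
rect(c,((mx<60)*255).astype(np.uint8),.022,(175,212,210,248),"batt top")
rect(s,((ims.max(2)<60)*255).astype(np.uint8),.018,(405,140,430,168),"batt scene")
hsv=cv2.cvtColor(im,cv2.COLOR_BGR2HSV)
blue=cv2.inRange(hsv,(95,100,60),(125,255,255)); rect(c,blue,.005,(240,165,330,240),"mat")
wh=cv2.inRange(hsv,(0,0,170),(180,50,255)); rect(c,wh,.0405,(240,165,375,240),"white")
egg=cv2.inRange(hsv,(3,60,60),(20,255,255)); rect(c,egg,.05,(255,250,285,280),"egg")
cv2.imwrite("pics/c1.png",np.hstack([cv2.resize(im[165:255,140:375],None,fx=3.4,fy=3.4,interpolation=cv2.INTER_CUBIC)]))
```

```text
batt top 41 [197.  232.7] (476.9, 299.5) (8.4, 60.4) 60.8 [[449.0, 311.0], [501.0, 281.0], [505.0, 288.0], [453.0, 318.0]]
batt scene 38 [416.1 154.4] (490.2, 308.5) (24.7, 71.5) 62.5 [[453.0, 314.0], [516.0, 281.0], [528.0, 303.0], [464.0, 336.0]]
mat 172 [279.7 202.4] (569.6, 67.4) (130.2, 112.5) 85.5 [[508.0, 7.0], [621.0, -2.0], [631.0, 128.0], [519.0, 137.0]]
white 533 [301.6 203.9] (557.8, -9.5) (296.4, 164.3) 84.8 [[463.0, -150.0], [626.0, -164.0], [653.0, 131.0], [489.0, 146.0]]
egg 38 [268.5 264.9] (393.1, 91.2) (35.5, 36.0) 1.2 [[375.0, 109.0], [376.0, 73.0], [411.0, 74.0], [411.0, 110.0]]
```

View pics/c1.png

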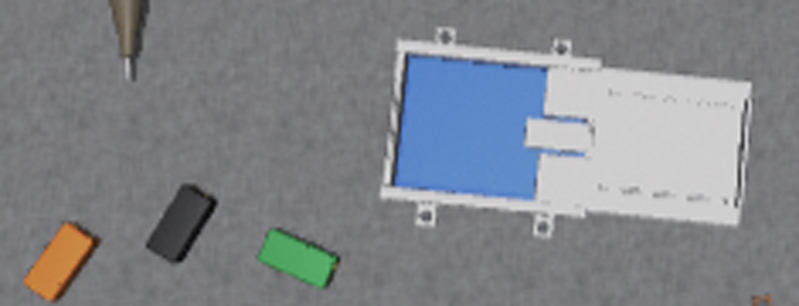

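Black block confirmed: its crop silhouette runs from (147,184) to (216,262). The case's side-wall corners are at crop (398,40), (382,198), (600,62) and (585,214), and the cover's trailing edge runs (750,82)-(738,224).

Run:
```python
from h import *
import pickle
c=pickle.load(open("top0.pkl","rb"))
W=lambda p,z:(ray(c,((p[0]+.5)/3.4+140-.5,(p[1]+.5)/3.4+165-.5),z)[:2]*1000)
q=[W(p,.046) for p in((398,40),(382,198),(600,62),(585,214))]
ctr=sum(q)/4; d=(q[0]+q[1]-q[2]-q[3])/2
print("case",ctr,"len",np.linalg.norm(d),"wid",np.linalg.norm(q[0]-q[1]),"yaw",np.degrees(np.arctan2(d[1],d[0])))
e=[W(p,.0405) for p in((750,82),(738,224))]; print("edge",e,np.mean(e,0),np.linalg.norm(e[0]-e[1]))
u=d/np.linalg.norm(d);v=np.array([-u[1],u[0]])
print("edge in case",[(np.dot(p-ctr,u),np.dot(p-ctr,v)) for p in e])
t=[W(p,.022) for p in((188,184),(208,196),(174,262),(147,245))]
print("batt",W((178.5,223.5),.022),np.mean(t,0),[np.linalg.norm(t[i]-t[(i+1)%4]) for i in range(4)])
a=(t[0]+t[1]-t[2]-t[3])/2;print("long",np.degrees(np.arctan2(a[1],a[0])))
im=c["image"];g=cv2.GaussianBlur(im,(3,3),0).max(2)
m=np.zeros(g.shape,np.uint8);m[214:246,178:208]=(g[214:246,178:208]<68)*255
cs,_=cv2.findContours(m,0,1);k=max(cs,key=cv2.contourArea)[:,0];P=np.array([ray(c,p,.015)[:2]*1000 for p in k],np.float32);print(cv2.minAreaRect(P))
```

```text
case [566.33316746  53.09449233] len 167.74412767027565 wid 131.27912711805564 yaw 85.86037893278302
edge [array([ 609.94999033, -160.70280287]), array([ 491.82053537, -152.18674283])] [ 550.88526285 -156.44477285] 118.43602241652728
edge in case [(np.float64(-210.0909447537959), np.float64(-58.93645392345211)), (np.float64(-210.12453393674713), np.float64(59.499563730025834))]
batt [482.6899519  313.24714434] [484.21511191 312.6646052 ] [np.float64(19.660146593685834), np.float64(61.14563120813712), np.float64(26.79002156705657), np.float64(60.48353774662373)]
long -28.2712110793673
((482.71795654296875, 311.62652587890625), (31.846311569213867, 60.82765579223633), 60.59156799316406)
```

>>> {"method": "play_rows", "body": {
  "rows": [
    {"slide": [-0.33, 0.2, 0], "delta_rot": [0, 0, -1], "fingers": 0.36}
  ],
  "squeeze": 20
}}

```text
time_s: 0.22
tcp_pos: [0.2428, -0.5998, 0.1964]
eef_rot: [179.9, -0.1, -157.8]
contact_force: [1.6, 0.8, -1.3]
gripper_width: 0.0822
gripper_force: 0.0
```

```bash
cat >> h.py <<'E'
def rows(p,yaw,wps,n,dyaw):
    "tool-frame rows (2 decimals) through way points; n rows per leg; dyaw in full-scale units per row"
    p=np.array(p,float);out=[]
    for w,k in zip(wps,n):
        for i in range(k):
            st=(np.array(w)-p)/(k-i);a=np.radians(yaw);A=np.array([[np.cos(a),np.sin(a),0],[np.sin(a),-np.cos(a),0],[0,0,-1]])
            s=np.round(A.T@st/.15,2);p=p+A@(s*.15);yaw+=dyaw*np.degrees(.08);out.append(s.tolist())
    for i,o in enumerate(out):print(i,o)
    print(p,yaw)
E
python3 -c "
from h import *
s=r.get_state();print(s['tcp_pos'],s['eef_rot'])
rows([.2532,-.6131,.1972],-157.6,[(.53,-.25,.2),(.483,.312,.2)],(10,14),1)"
```

```text
[ 0.24282759 -0.59981301  0.19641954] [ 1.79896002e+02 -5.04668636e-02 -1.57760801e+02]
0 [-0.26, 0.15, -0.0]
1 [-0.27, 0.13, -0.0]
2 [-0.28, 0.11, -0.0]
3 [-0.29, 0.09, -0.0]
4 [-0.3, 0.06, -0.0]
5 [-0.3, 0.04, -0.0]
6 [-0.31, 0.01, -0.0]
7 [-0.31, -0.01, -0.01]
8 [-0.3, -0.03, -0.0]
9 [-0.3, -0.06, -0.01]
10 [-0.24, 0.12, 0.0]
11 [-0.25, 0.1, 0.0]
12 [-0.26, 0.08, 0.0]
13 [-0.26, 0.06, 0.0]
14 [-0.27, 0.04, 0.0]
15 [-0.27, 0.02, 0.0]
16 [-0.27, -0.0, 0.0]
17 [-0.27, -0.03, 0.0]
18 [-0.26, -0.05, 0.0]
19 [-0.26, -0.07, 0.0]
20 [-0.25, -0.09, 0.0]
21 [-0.24, -0.11, 0.0]
22 [-0.24, -0.13, 0.0]
23 [-0.23, -0.14, 0.0]
[0.48268389 0.31260247 0.2002    ] -47.5921033348819
```

>>> {"method": "play_rows", "body": {
  "rows": [
    {"slide": [-0.26, 0.15, 0], "delta_rot": [0, 0, -1], "fingers": 0.36},
    {"slide": [-0.27, 0.13, 0], "delta_rot": [0, 0, -1], "fingers": 0.36},
    {"slide": [-0.28, 0.11, 0], "delta_rot": [0, 0, -1], "fingers": 0.36},
    {"slide": [-0.29, 0.09, 0], "delta_rot": [0, 0, -1], "fingers": 0.36},
    {"slide": [-0.3, 0.06, 0], "delta_rot": [0, 0, -1], "fingers": 0.36},
    {"slide": [-0.3, 0.04, 0], "delta_rot": [0, 0, -1], "fingers": 0.36},
    {"slide": [-0.31, 0.01, 0], "delta_rot": [0, 0, -1], "fingers": 0.36},
    {"slide": [-0.31, -0.01, 0], "delta_rot": [0, 0, -1], "fingers": 0.36}
  ]
}}

```text
time_s: 1.23
tcp_pos: [0.4667, -0.3076, 0.1978]
eef_rot: [180.0, -0.0, -120.8]
contact_force: [-0.2, -0.2, -0.3]
gripper_width: 0.0596
gripper_force: 0.0
```

>>> {"method": "play_rows", "body": {
  "rows": [
    {"slide": [-0.3, -0.03, 0], "delta_rot": [0, 0, -1], "fingers": 0.36},
    {"slide": [-0.3, -0.06, 0], "delta_rot": [0, 0, -1], "fingers": 0.36},
    {"slide": [-0.24, 0.12, 0], "delta_rot": [0, 0, -1], "fingers": 0.36},
    {"slide": [-0.25, 0.1, 0], "delta_rot": [0, 0, -1], "fingers": 0.36},
    {"slide": [-0.26, 0.08, 0], "delta_rot": [0, 0, -1], "fingers": 0.36},
    {"slide": [-0.26, 0.06, 0], "delta_rot": [0, 0, -1], "fingers": 0.36},
    {"slide": [-0.27, 0.04, 0], "delta_rot": [0, 0, -1], "fingers": 0.36},
    {"slide": [-0.27, 0.02, 0], "delta_rot": [0, 0, -1], "fingers": 0.36}
  ]
}}

```text
time_s: 2.22
tcp_pos: [0.4999, 0.0069, 0.1978]
eef_rot: [180.0, 0.0, -84.1]
contact_force: [0.9, 0.5, -0.1]
gripper_width: 0.0596
gripper_force: 0.0
```

>>> {"method": "play_rows", "body": {
  "rows": [
    {"slide": [-0.27, 0, 0], "delta_rot": [0, 0, -1], "fingers": 0.36},
    {"slide": [-0.27, -0.03, 0], "delta_rot": [0, 0, -1], "fingers": 0.36},
    {"slide": [-0.26, -0.05, 0], "delta_rot": [0, 0, -1], "fingers": 0.36},
    {"slide": [-0.26, -0.07, 0], "delta_rot": [0, 0, -1], "fingers": 0.36},
    {"slide": [-0.25, -0.09, 0], "delta_rot": [0, 0, -1], "fingers": 0.36},
    {"slide": [-0.24, -0.11, 0], "delta_rot": [0, 0, -1], "fingers": 0.36},
    {"slide": [-0.24, -0.13, 0], "delta_rot": [0, 0, -1], "fingers": 0.36},
    {"slide": [-0.23, -0.14, 0], "delta_rot": [0, 0, -1], "fingers": 0.36}
  ]
}}

```text
time_s: 3.22
tcp_pos: [0.4735, 0.3279, 0.1976]
eef_rot: [180.0, -0.0, -47.4]
contact_force: [0.4, -0.5, 1.1]
gripper_width: 0.0596
gripper_force: 0.0
```

>>> {"method": "play_rows", "body": {
  "rows": [
    {"slide": [0, 0, 0], "delta_rot": [0, 0, -1], "fingers": 0.36},
    {"slide": [0, 0, 0], "delta_rot": [0, 0, -1], "fingers": 0.36},
    {"slide": [0, 0, 0], "delta_rot": [0, 0, -1], "fingers": 0.36},
    {"slide": [0, 0, 0], "delta_rot": [0, 0, -1], "fingers": 0.36},
    {"slide": [0, 0, 0], "delta_rot": [0, 0, 0], "fingers": 0.36},
    {"slide": [0, 0, 0], "delta_rot": [0, 0, 0], "fingers": 0.36}
  ]
}}

```text
time_s: 3.98
tcp_pos: [0.4739, 0.3266, 0.1978]
eef_rot: [180.0, 0.0, -29.4]
contact_force: [0.1, 0.1, -0.6]
gripper_width: 0.0598
gripper_force: 0.0
```

Run:
```python
from h import *
s=r.get_state();c=cap("wrist");cv2.imwrite("pics/w1.png",c["image"])
print(s["tcp_pos"],s["eef_rot"],c["fx"],c["cx"],c["cy"],np.array(c["T_tool_cam"]).round(3).tolist())
```

```text
[0.47387359 0.32662343 0.19777307] [ 1.79979397e+02  7.81369623e-03 -2.93684294e+01] 326.78996698958383 316.35401726453676 200.86765674858032 [[0.001, -0.951, -0.309, 0.084], [1.0, 0.0, 0.001, 0.001], [-0.001, -0.309, 0.951, -0.187], [0.0, 0.0, 0.0, 1.0]]
```

View pics/w1.png

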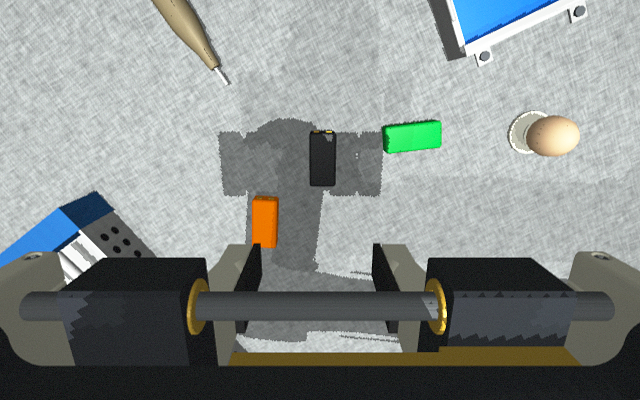

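Wrist view: the black battery is aligned with the image at u 310-335, v 131-186. Orange is clear at (264,222), and green is at (412,137).

```bash
cat >> h.py <<'E'
from scipy.spatial.transform import Rotation as Ro
def wr(c,s,uv,z):
    T=np.array(c["T_tool_cam"]);Rt=Ro.from_euler("xyz",s["eef_rot"],degrees=True).as_matrix()
    R=Rt@T[:3,:3];o=Rt@T[:3,3]+s["tcp_pos"]
    d=R@np.array([(uv[0]-c["cx"])/c["fx"],(uv[1]-c["cy"])/c["fy"],1]);return o+d*(z-o[2])/d[2]
E
python3 - <<'E'
from h import *
s=r.get_state();c=cap("wrist");im=c["image"]
m=np.zeros(im.shape[:2],np.uint8);m[122:195,300:345]=(im[122:195,300:345].max(2)<48)*255
cs,_=cv2.findContours(m,0,1);k=max(cs,key=cv2.contourArea)[:,0];print(cv2.boundingRect(k),cv2.minAreaRect(k))
for z in(.022,.011):
  P=np.array([wr(c,s,p,z)[:2]*1000 for p in k],np.float32);print(z,cv2.minAreaRect(P))
a=np.radians(s["eef_rot"][2]);b=np.array([[np.cos(a),np.sin(a)],[np.sin(a),-np.cos(a)]])
print((b.T@(np.array([.483,.312])-s["tcp_pos"][:2])))
E
```

```text
(310, 131, 26, 55) ((322.5, 158.0), (54.0, 25.0), 90.0)
0.022 ((483.98309326171875, 311.7909851074219), (28.420419692993164, 61.092533111572266), 60.34728240966797)
0.011 ((482.069580078125, 312.6067810058594), (29.282215118408203, 62.94506072998047), 60.34733581542969)
[0.01510016 0.00828929]
```

>>> {"method": "play_rows", "body": {
  "rows": [
    {"slide": [0.1, 0.05, 0], "delta_rot": [0, 0, 0], "fingers": 0.36},
    {"slide": [0, 0, 0.3], "delta_rot": [0, 0, 0], "fingers": 0.36},
    {"slide": [0, 0, 0.3], "delta_rot": [0, 0, 0], "fingers": 0.36},
    {"slide": [0, 0, 0.3], "delta_rot": [0, 0, 0], "fingers": 0.36},
    {"slide": [0, 0, 0.25], "delta_rot": [0, 0, 0], "fingers": 0.36},
    {"slide": [0, 0, 0.07], "delta_rot": [0, 0, 0], "fingers": 0.36},
    {"slide": [0, 0, 0.05], "delta_rot": [0, 0, 0], "fingers": 0.36},
    {"slide": [0, 0, 0], "delta_rot": [0, 0, 0], "fingers": 0.36}
  ]
}}

```text
time_s: 5.08
tcp_pos: [0.484, 0.3132, 0.0083]
eef_rot: [-179.9, -0.0, -29.3]
contact_force: [-0.1, -1.1, -0.7]
gripper_width: 0.0595
gripper_force: 0.0
```

>>> {"method": "play_rows", "body": {
  "rows": [
    {"slide": [0, 0, 0], "delta_rot": [0, 0, 0], "fingers": -0.6},
    {"slide": [0, 0, 0], "delta_rot": [0, 0, 0], "fingers": -0.6},
    {"slide": [0, 0, 0], "delta_rot": [0, 0, 0], "fingers": -0.6},
    {"slide": [0, 0, 0], "delta_rot": [0, 0, 0], "fingers": -0.6}
  ]
}}

```text
time_s: 5.58
tcp_pos: [0.4834, 0.3129, 0.0077]
eef_rot: [-180.0, -0.0, -29.3]
contact_force: [-0.2, -0.0, -0.9]
gripper_width: 0.0253
gripper_force: 0.0
```

>>> {"method": "play_rows", "body": {
  "rows": [
    {"slide": [0, 0, 0], "delta_rot": [0, 0, 0], "fingers": -0.6},
    {"slide": [0, 0, 0], "delta_rot": [0, 0, 0], "fingers": -0.6}
  ]
}}

```text
time_s: 5.82
tcp_pos: [0.4834, 0.3129, 0.0074]
eef_rot: [180.0, 0.0, -29.3]
contact_force: [0.1, 0.4, -0.3]
gripper_width: 0.018
gripper_force: 0.0
```

Run:
```python
from h import *
c=cap("wrist");cv2.imwrite("pics/w2.png",c["image"])
```

```text
(no output)
```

View pics/w2.png

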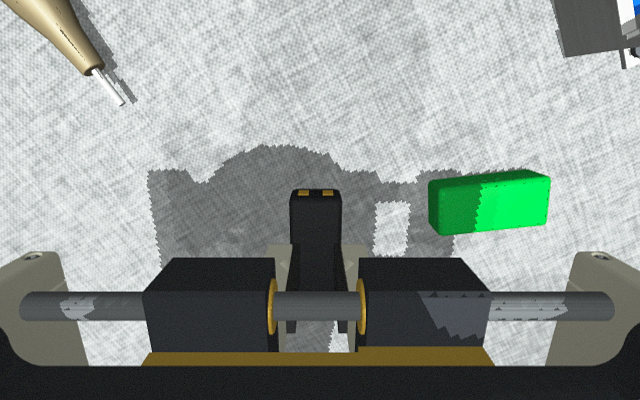

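Wrist view: the battery (u 290-342, from v 190) still lies straight in front. The fingers read 18 mm with no force, so they may have closed behind or above it. I'll project the TCP to check.

Run:
```python
from h import *
s=r.get_state();c=cap("wrist");T=np.linalg.inv(np.array(c["T_tool_cam"]))
def pt(p):
    q=T[:3,:3]@np.array(p)+T[:3,3];return (c["fx"]*q[0]/q[2]+c["cx"],c["fy"]*q[1]/q[2]+c["cy"],q[2])
for n,p in dict(tip=(0,0,0),tipL=(.0095,.009,0),grasp=(0,0,-.019),gL=(.0095,.009,-.019),gR=(.0095,-.009,-.019),bfront=(.031,.015,-.0146),bfrontR=(.031,-.015,-.0146)).items():print(n,np.round(pt(p),3))
for v in(190,200):print(wr(c,s,(316,v),.022),wr(c,s,(316,v),.011))
t=cap("top");cv2.imwrite("pics/t2.png",cv2.resize(t["image"][190:280,140:300],None,fx=4,fy=4,interpolation=2));sc=cap("scene");cv2.imwrite("pics/s2.png",cv2.resize(sc["image"][90:210,340:500],None,fx=4,fy=4,interpolation=2))
print(s)
```

```text
tip [3.15160e+02 2.36754e+02 2.04000e-01]
tipL [3.29794e+02 2.22585e+02 2.01000e-01]
grasp [3.15066e+02 2.50569e+02 1.86000e-01]
gL [3.31146e+02 2.35220e+02 1.83000e-01]
gR [2.98968e+02 2.35208e+02 1.83000e-01]
bfront [3.42241e+02 1.96180e+02 1.80000e-01]
bfrontR [2.87882e+02 1.96152e+02 1.80000e-01]
[0.51326509 0.29551167 0.022     ] [0.5104987  0.29706315 0.011     ]
[0.50823675 0.29832644 0.022     ] [0.50514941 0.30005758 0.011     ]
{'time_s': 5.875, 'joints': array([ 5.23685513e+01,  2.23700266e+01, -2.49982543e+01,  8.59913108e-04,
       -4.26386728e+01,  8.36875530e+00]), 'qd': array([ 0.03105189,  0.03706205, -0.00439599, -0.02122023, -0.13640349,
       -0.04036074]), 'joint_torque': array([ 3.45581131e-03, -5.25370145e+01,  2.11616188e+01,  5.03403917e+00,
        4.69039497e-02,  4.01099987e-05]), 'tcp_pos': array([0.48338541, 0.31284221, 0.00740686]), 'eef_rot': array([ 1.79993036e+02,  4.35868682e-04, -2.92620608e+01]), 'contact_force': array([ 0.01818658, -0.10626752,  0.11867067]), 'moment': array([-0.04842713,  0.17437266, -0.01329204]), 'gripper_force': 0.0, 'gripper_width': 0.01782677176477271}
```

View pics/s2.png

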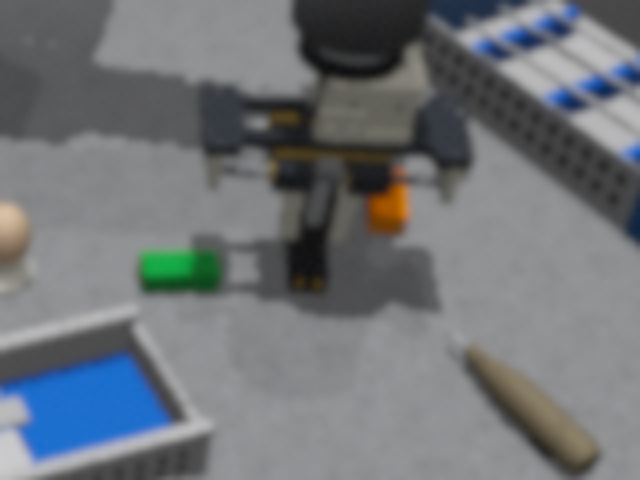

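>>> {"method": "play_rows", "body": {
  "rows": [
    {"slide": [0, 0, 0], "delta_rot": [0, 0, 0], "fingers": -1},
    {"slide": [0, 0, 0], "delta_rot": [0, 0, 0], "fingers": -1},
    {"slide": [0, 0, 0], "delta_rot": [0, 0, 0], "fingers": -1},
    {"slide": [0, 0, 0], "delta_rot": [0, 0, 0], "fingers": -1}
  ]
}}

```text
time_s: 6.52
tcp_pos: [0.4834, 0.3128, 0.0075]
eef_rot: [180.0, 0.0, -29.3]
contact_force: [-0.3, -0.2, -0.9]
gripper_width: 0.0005
gripper_force: 0.0
```

Run:
```python
from h import *
c=cap("wrist");cv2.imwrite("pics/w3.png",cv2.resize(c["image"][180:370,220:410],None,fx=3,fy=3,interpolation=2))
```

```text
(no output)
```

View pics/w3.png

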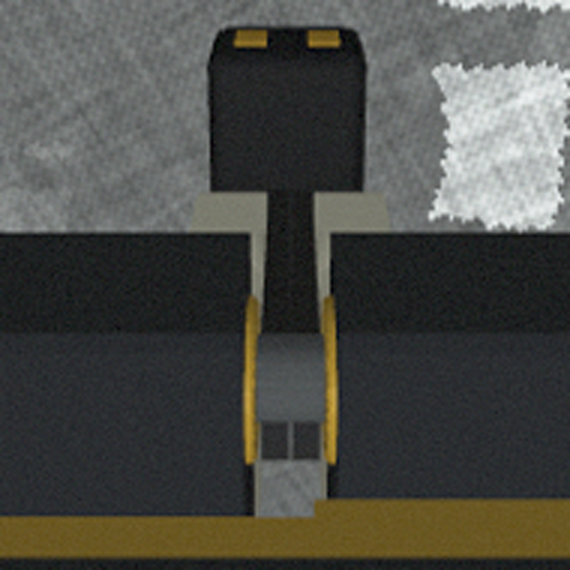

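The fingers are fully shut above the battery (crop u 265-315), which hasn't moved. Their visible tips project higher than the nominal TCP, so the real tips seem to sit above it. I'll open and feel downward in small steps.

>>> {"method": "play_rows", "body": {
  "rows": [
    {"slide": [0, 0, 0], "delta_rot": [0, 0, 0], "fingers": 0.36},
    {"slide": [0, 0, 0], "delta_rot": [0, 0, 0], "fingers": 0.36},
    {"slide": [0, 0, 0], "delta_rot": [0, 0, 0], "fingers": 0.36},
    {"slide": [0, 0, 0], "delta_rot": [0, 0, 0], "fingers": 0.36},
    {"slide": [0, 0, 0], "delta_rot": [0, 0, 0], "fingers": 0.36},
    {"slide": [0, 0, 0.03], "delta_rot": [0, 0, 0], "fingers": 0.36},
    {"slide": [0, 0, 0], "delta_rot": [0, 0, 0], "fingers": 0.36}
  ]
}}

```text
time_s: 7.45
tcp_pos: [0.4831, 0.3126, 0.0025]
eef_rot: [180.0, 0.0, -29.3]
contact_force: [-0.4, -0.2, 0.4]
gripper_width: 0.0587
gripper_force: 0.0
```

>>> {"method": "play_rows", "body": {
  "rows": [
    {"slide": [0, 0, 0.03], "delta_rot": [0, 0, 0], "fingers": 0.36},
    {"slide": [0, 0, 0], "delta_rot": [0, 0, 0], "fingers": 0.36}
  ]
}}

```text
time_s: 7.7
tcp_pos: [0.4832, 0.3126, -0.002]
eef_rot: [180.0, 0.0, -29.3]
contact_force: [-0.8, 0.4, 0.3]
gripper_width: 0.0599
gripper_force: 0.0
```

Run:
```python
from h import *
im=cv2.imread("pics/w1.png").astype(int)
for v in(236,240,244,248,252):print(v,[int(x) for x in im[v,228:272:2].sum(1)//3],[int(x) for x in im[v,366:402:2].sum(1)//3])
```

```text
236 [198, 191, 209, 203, 203, 201, 195, 194, 205, 121, 125, 115, 107, 118, 116, 119, 118, 120, 119, 119, 116, 121] [182, 197, 176, 178, 200, 204, 185, 199, 188, 191, 171, 181, 195, 174, 182, 181, 195, 195]
240 [203, 205, 195, 197, 204, 210, 208, 213, 205, 114, 114, 106, 109, 118, 119, 117, 119, 118, 117, 119, 118, 116] [197, 200, 196, 178, 180, 173, 186, 184, 194, 192, 181, 173, 189, 185, 183, 188, 188, 180]
244 [172, 131, 132, 138, 137, 138, 142, 145, 141, 107, 111, 108, 107, 18, 21, 20, 59, 121, 116, 117, 117, 118] [182, 178, 192, 198, 18, 22, 9, 129, 119, 129, 127, 131, 130, 132, 133, 132, 129, 130]
248 [108, 111, 110, 108, 109, 108, 108, 109, 111, 110, 111, 98, 30, 21, 18, 25, 45, 110, 129, 125, 123, 123] [182, 208, 196, 175, 19, 30, 24, 25, 81, 111, 110, 109, 112, 111, 111, 112, 107, 110]
252 [107, 111, 109, 111, 111, 113, 109, 108, 110, 110, 98, 27, 23, 27, 26, 18, 38, 130, 122, 124, 121, 118] [189, 189, 204, 144, 17, 21, 25, 28, 22, 101, 108, 113, 111, 109, 110, 109, 112, 111]
```

>>> {"method": "play_rows", "body": {
  "rows": [
    {"slide": [0, 0, 0.03], "delta_rot": [0, 0, 0], "fingers": 0.36},
    {"slide": [0, 0, 0.03], "delta_rot": [0, 0, 0], "fingers": 0.36},
    {"slide": [0, 0, 0], "delta_rot": [0, 0, 0], "fingers": 0.36}
  ]
}}

```text
time_s: 8.07
tcp_pos: [0.4831, 0.3126, -0.0111]
eef_rot: [179.9, 0.0, -29.3]
contact_force: [0.1, 0.6, 0.4]
gripper_width: 0.0595
gripper_force: 0.0
```

>>> {"method": "play_rows", "body": {
  "rows": [
    {"slide": [0, 0, 0.03], "delta_rot": [0, 0, 0], "fingers": 0.36},
    {"slide": [0, 0, 0.03], "delta_rot": [0, 0, 0], "fingers": 0.36},
    {"slide": [0, 0, 0], "delta_rot": [0, 0, 0], "fingers": 0.36}
  ]
}}

```text
time_s: 8.45
tcp_pos: [0.4832, 0.3126, -0.02]
eef_rot: [180.0, 0.0, -29.3]
contact_force: [0.6, -0.3, -1.2]
gripper_width: 0.0594
gripper_force: 0.0
```

>>> {"method": "play_rows", "body": {
  "rows": [
    {"slide": [0, 0, 0], "delta_rot": [0, 0, 0], "fingers": -0.6},
    {"slide": [0, 0, 0], "delta_rot": [0, 0, 0], "fingers": -0.6},
    {"slide": [0, 0, 0], "delta_rot": [0, 0, 0], "fingers": -0.6},
    {"slide": [0, 0, 0], "delta_rot": [0, 0, 0], "fingers": -0.6},
    {"slide": [0, 0, 0], "delta_rot": [0, 0, 0], "fingers": -0.6}
  ]
}}

```text
time_s: 9.07
tcp_pos: [0.4835, 0.3129, -0.0194]
eef_rot: [-180.0, -0.0, -29.3]
contact_force: [0.1, -0.2, 1.0]
gripper_width: 0.0298
gripper_force: 20.0
```

>>> {"method": "play_rows", "body": {
  "rows": [
    {"slide": [0, 0, -0.1], "delta_rot": [0, 0, 0], "fingers": -0.6},
    {"slide": [0, 0, -0.25], "delta_rot": [0, 0, 0], "fingers": -0.6},
    {"slide": [0, 0, -0.3], "delta_rot": [0, 0, 0], "fingers": -0.6},
    {"slide": [0, 0, -0.3], "delta_rot": [0, 0, 0], "fingers": -0.6},
    {"slide": [0, 0, -0.2], "delta_rot": [0, 0, 0], "fingers": -0.6},
    {"slide": [0, 0, 0], "delta_rot": [0, 0, 0], "fingers": -0.6}
  ],
  "squeeze": 25
}}

```text
time_s: 9.82
tcp_pos: [0.4845, 0.3139, 0.1568]
eef_rot: [-179.7, -0.1, -29.3]
contact_force: [-0.4, 0.0, -2.0]
gripper_width: 0.0298
gripper_force: 25.0
```

```bash
python3 -c "
from h import *
s=r.get_state();print(s['tcp_pos'],s['eef_rot'])
rows(s['tcp_pos'],s['eef_rot'][2],[(.569,.088,s['tcp_pos'][2])],(14,),-1)"
```

```text
[0.48454234 0.31393279 0.15679378] [-1.79668389e+02 -7.93366243e-02 -2.92523345e+01]
0 [0.09, 0.07, 0.0]
1 [0.09, 0.07, 0.0]
2 [0.1, 0.06, 0.0]
3 [0.1, 0.05, 0.0]
4 [0.11, 0.04, 0.0]
5 [0.11, 0.03, 0.0]
6 [0.11, 0.03, 0.0]
7 [0.11, 0.02, 0.0]
8 [0.12, 0.01, 0.0]
9 [0.11, -0.0, 0.0]
10 [0.12, -0.01, 0.0]
11 [0.11, -0.02, 0.0]
12 [0.11, -0.03, 0.0]
13 [0.11, -0.04, 0.0]
[0.56833184 0.08799898 0.15679378] -93.42360760105392
```

>>> {"method": "play_rows", "body": {
  "rows": [
    {"slide": [0.09, 0.07, 0], "delta_rot": [0, 0, 1], "fingers": -0.6},
    {"slide": [0.09, 0.07, 0], "delta_rot": [0, 0, 1], "fingers": -0.6},
    {"slide": [0.1, 0.06, 0], "delta_rot": [0, 0, 1], "fingers": -0.6},
    {"slide": [0.1, 0.05, 0], "delta_rot": [0, 0, 1], "fingers": -0.6},
    {"slide": [0.11, 0.04, 0], "delta_rot": [0, 0, 1], "fingers": -0.6},
    {"slide": [0.11, 0.03, 0], "delta_rot": [0, 0, 1], "fingers": -0.6},
    {"slide": [0.11, 0.03, 0], "delta_rot": [0, 0, 1], "fingers": -0.6}
  ]
}}

```text
time_s: 10.7
tcp_pos: [0.5254, 0.1995, 0.1523]
eef_rot: [179.9, -0.0, -61.5]
contact_force: [-0.3, 0.1, -1.2]
gripper_width: 0.0298
gripper_force: 25.0
```

>>> {"method": "play_rows", "body": {
  "rows": [
    {"slide": [0.11, 0.02, 0], "delta_rot": [0, 0, 1], "fingers": -0.6},
    {"slide": [0.12, 0.01, 0], "delta_rot": [0, 0, 1], "fingers": -0.6},
    {"slide": [0.11, 0, 0], "delta_rot": [0, 0, 1], "fingers": -0.6},
    {"slide": [0.12, -0.01, 0], "delta_rot": [0, 0, 1], "fingers": -0.6},
    {"slide": [0.11, -0.02, 0], "delta_rot": [0, 0, 1], "fingers": -0.6},
    {"slide": [0.11, -0.03, 0], "delta_rot": [0, 0, 1], "fingers": -0.6},
    {"slide": [0.11, -0.04, 0], "delta_rot": [0, 0, 1.0], "fingers": -0.6},
    {"slide": [0, 0, 0], "delta_rot": [0, 0, 0.15], "fingers": -0.6}
  ]
}}

```text
time_s: 11.7
tcp_pos: [0.5666, 0.0858, 0.1523]
eef_rot: [179.9, -0.0, -94.3]
contact_force: [-0.3, 0.3, -1.2]
gripper_width: 0.0295
gripper_force: 25.0
```

>>> {"method": "play_rows", "body": {
  "rows": [
    {"slide": [0, 0, 0], "delta_rot": [0, 0, 0], "fingers": -0.6}
  ]
}}

```text
time_s: 11.82
tcp_pos: [0.5667, 0.0869, 0.1526]
eef_rot: [180.0, -0.0, -94.1]
contact_force: [0.2, 0.1, -1.9]
gripper_width: 0.0298
gripper_force: 25.0
```

Run:
```python
from h import *
s=r.get_state();c=cap("wrist");cv2.imwrite("pics/w4.png",c["image"]);print(s["tcp_pos"],s["eef_rot"])
```

```text
[0.56666656 0.08689832 0.15259724] [ 1.79952718e+02 -1.30250784e-02 -9.40890217e+01]
```

View pics/w4.png

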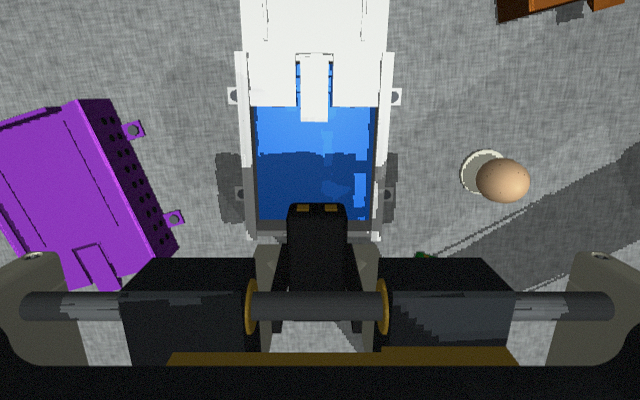

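The battery is held square (front at v 205). The tab's end is at (314,122), the case walls' inner top edges are at u≈250 and 378, and the end wall is at v≈232. I'll check the positions.

Run:
```python
from h import *
s=r.get_state();c=cap("wrist")
u=np.array([.072,.997]);v=np.array([-.997,.072]);o=np.array([.5663,.0531])
for n,p,z in(("tab end",(314,122),.0405),("plate L",(250,106),.0405),("plate R",(380,106),.0405),("wallL out",(233,220),.046),("L end",(235,53),.046),("R end",(394,53),.046),("mat L",(257,220),.005),("mat R",(370,220),.005)):
    X=wr(c,s,p,z)[:2];print(n,X.round(4),(u@(X-o)).round(4),(v@(X-o)).round(4))
X=s["tcp_pos"][:2];print("tcp",u@(X-o),v@(X-o))
```

```text
tab end [0.5641 0.0254] -0.0278 0.0002
plate L [0.6192 0.0077] -0.0414 -0.056
plate R [0.5052 0.0157] -0.0416 0.0583
wallL out [0.6485 0.1113] 0.0639 -0.0777
L end [ 0.6249 -0.0349] -0.0835 -0.0648
R end [ 0.4943 -0.0257] -0.0838 0.0662
mat L [0.6345 0.1283] 0.0799 -0.0626
mat R [0.5108 0.137 ] 0.0796 0.0614
tcp 0.03393889715470658 0.002034625493420147
```

>>> {"method": "play_rows", "body": {
  "rows": [
    {"slide": [0, 0, 0.25], "delta_rot": [0, 0, 0], "fingers": -0.6},
    {"slide": [0, 0, 0.25], "delta_rot": [0, 0, 0], "fingers": -0.6},
    {"slide": [0, 0, 0.25], "delta_rot": [0, 0, 0], "fingers": -0.6},
    {"slide": [0, 0, 0.1], "delta_rot": [0, 0, 0], "fingers": -0.6},
    {"slide": [0, 0, 0.1], "delta_rot": [0, 0, 0], "fingers": -0.6},
    {"slide": [0, 0, 0], "delta_rot": [0, 0, 0], "fingers": -0.6}
  ]
}}

```text
time_s: 12.68
tcp_pos: [0.567, 0.087, 0.0101]
eef_rot: [180.0, -0.0, -94.1]
contact_force: [-0.2, -1.4, -0.7]
gripper_width: 0.0295
gripper_force: 25.0
```

>>> {"method": "play_rows", "body": {
  "rows": [
    {"slide": [0, 0, 0.05], "delta_rot": [0, 0, 0], "fingers": -0.6},
    {"slide": [0, 0, 0.04], "delta_rot": [0, 0, 0], "fingers": -0.6},
    {"slide": [0, 0, 0.03], "delta_rot": [0, 0, 0], "fingers": -0.6},
    {"slide": [0, 0, 0], "delta_rot": [0, 0, 0], "fingers": -0.6}
  ]
}}

```text
time_s: 13.18
tcp_pos: [0.5669, 0.0868, -0.0078]
eef_rot: [180.0, -0.0, -94.1]
contact_force: [-0.1, 0.7, -0.7]
gripper_width: 0.03
gripper_force: 25.0
```

>>> {"method": "play_rows", "body": {
  "rows": [
    {"slide": [0, 0, 0.02], "delta_rot": [0, 0, 0], "fingers": -0.6},
    {"slide": [0, 0, 0.02], "delta_rot": [0, 0, 0], "fingers": -0.6},
    {"slide": [0, 0, 0], "delta_rot": [0, 0, 0], "fingers": -0.6}
  ]
}}

```text
time_s: 13.55
tcp_pos: [0.5669, 0.0868, -0.0138]
eef_rot: [180.0, -0.0, -94.1]
contact_force: [0.2, -0.4, -1.2]
gripper_width: 0.0295
gripper_force: 25.0
```

Release with a modest opening, then lift straight up.

>>> {"method": "play_rows", "body": {
  "rows": [
    {"slide": [0, 0, 0], "delta_rot": [0, 0, 0], "fingers": 0.2},
    {"slide": [0, 0, 0], "delta_rot": [0, 0, 0], "fingers": 0.2},
    {"slide": [0, 0, 0], "delta_rot": [0, 0, 0], "fingers": 0.2},
    {"slide": [0, 0, -0.15], "delta_rot": [0, 0, 0], "fingers": 0.2},
    {"slide": [0, 0, -0.3], "delta_rot": [0, 0, 0], "fingers": 0.2},
    {"slide": [0, 0, -0.3], "delta_rot": [0, 0, 0], "fingers": 0.2},
    {"slide": [0, 0, -0.3], "delta_rot": [0, 0, 0], "fingers": 0.2},
    {"slide": [0, 0, 0], "delta_rot": [0, 0, 0], "fingers": -1}
  ]
}}

```text
time_s: 14.55
tcp_pos: [0.5696, 0.0878, 0.1483]
eef_rot: [-179.6, 0.2, -94.1]
contact_force: [-0.1, 0.6, -0.1]
gripper_width: 0.0472
gripper_force: 0.0
```

Run:
```python
from h import *
s=r.get_state();c=cap("wrist");w=c["image"];t=cap("top")["image"]
cv2.imwrite("pics/v5.png",np.hstack([w[0:360,180:480],cv2.resize(t[165:255,230:375],(580,360),interpolation=2)[:,:490]]));print(s["tcp_pos"],s["eef_rot"])
```

```text
[0.56956975 0.08778688 0.14829891] [-179.59902022    0.19242812  -94.09348459]
```

View pics/v5.png

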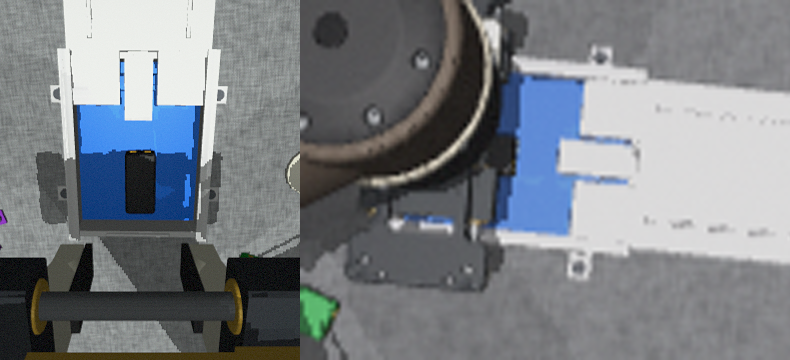

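The battery lies flat on the mat, clear of the tab (left panel, 125-155 × 150-213). The case and the cover haven't moved. Next I'll go to a point behind the lip with the fingers shut.

>>> {"method": "play_rows", "body": {
  "rows": [
    {"slide": [0.24, 0, 0], "delta_rot": [0, 0, 0], "fingers": -1},
    {"slide": [0.24, 0, 0], "delta_rot": [0, 0, 0], "fingers": -1},
    {"slide": [0.24, 0, 0], "delta_rot": [0, 0, 0], "fingers": -1},
    {"slide": [0.24, 0, 0], "delta_rot": [0, 0, 0], "fingers": -1},
    {"slide": [0.24, 0, 0], "delta_rot": [0, 0, 0], "fingers": -1},
    {"slide": [0.24, 0, 0], "delta_rot": [0, 0, 0], "fingers": -1},
    {"slide": [0.24, 0, 0], "delta_rot": [0, 0, 0], "fingers": -1},
    {"slide": [0.24, 0, 0], "delta_rot": [0, 0, 0], "fingers": -1}
  ]
}}

```text
time_s: 15.65
tcp_pos: [0.5453, -0.2014, 0.1423]
eef_rot: [179.8, 0.0, -94.1]
contact_force: [0.7, 0.5, 0.2]
gripper_width: 0.0002
gripper_force: 0.0
```

>>> {"method": "play_rows", "body": {
  "rows": [
    {"slide": [0, 0, 0.25], "delta_rot": [0, 0, 0], "fingers": -1},
    {"slide": [0, 0, 0.25], "delta_rot": [0, 0, 0], "fingers": -1},
    {"slide": [0, 0, 0.2], "delta_rot": [0, 0, 0], "fingers": -1},
    {"slide": [0, 0, 0.15], "delta_rot": [0, 0, 0], "fingers": -1},
    {"slide": [0, 0, 0], "delta_rot": [0, 0, 0], "fingers": -1}
  ]
}}

```text
time_s: 16.27
tcp_pos: [0.5438, -0.2002, 0.0135]
eef_rot: [179.6, 0.0, -94.2]
contact_force: [-0.4, 0.0, 0.6]
gripper_width: 0.0007
gripper_force: 0.0
```

Run:
```python
from h import *
s=r.get_state();u=np.array([.072,.997]);v=np.array([-.997,.072]);o=np.array([.5663,.0531]);X=s["tcp_pos"][:2]-o;print(u@X,v@X,s["tcp_pos"],s["eef_rot"],s["gripper_width"])
c=cap("scene");cv2.imwrite("pics/s6.png",cv2.resize(c["image"][120:260,220:420],None,fx=4,fy=4,interpolation=2))
```

```text
-0.2541749035315615 0.004196228805061396 [ 0.54379761 -0.20021468  0.01346625] [ 1.79641175e+02  8.03671078e-04 -9.41522851e+01] 0.0007149565389442348
```

View pics/s6.png

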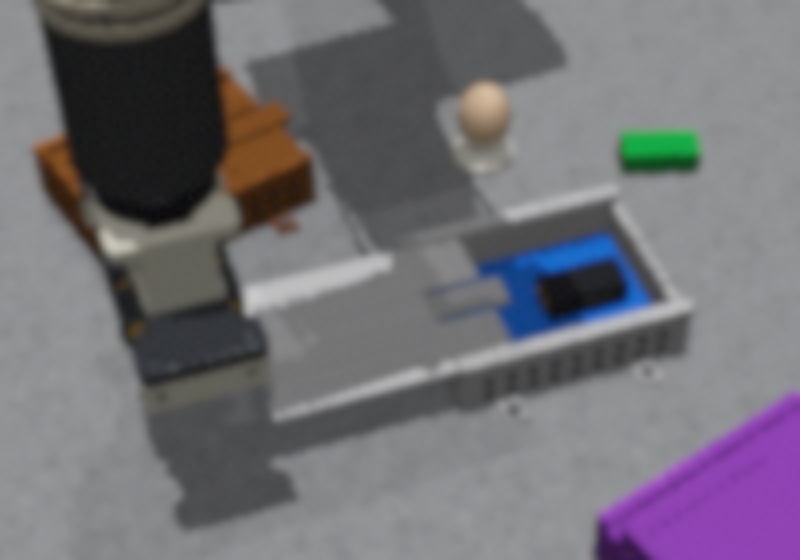

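The battery sits in the case at (585,285), and the gripper is behind the lip, clear of the brown case and the egg. Now push.

>>> {"method": "play_rows", "body": {
  "rows": [
    {"slide": [-0.1, 0, 0], "delta_rot": [0, 0, 0], "fingers": -1},
    {"slide": [-0.06, 0, 0], "delta_rot": [0, 0, 0], "fingers": -1},
    {"slide": [-0.06, 0, 0], "delta_rot": [0, 0, 0], "fingers": -1},
    {"slide": [-0.06, 0, 0], "delta_rot": [0, 0, 0], "fingers": -1},
    {"slide": [-0.06, 0, 0], "delta_rot": [0, 0, 0], "fingers": -1}
  ]
}}

```text
time_s: 16.95
tcp_pos: [0.5505, -0.149, 0.0168]
eef_rot: [-180.0, -0.0, -94.1]
contact_force: [0.4, -1.4, 0.3]
gripper_width: 0.0003
gripper_force: 0.9
```

>>> {"method": "play_rows", "body": {
  "rows": [
    {"slide": [-0.06, 0, 0], "delta_rot": [0, 0, 0], "fingers": -1},
    {"slide": [-0.06, 0, 0], "delta_rot": [0, 0, 0], "fingers": -1},
    {"slide": [-0.06, 0, 0], "delta_rot": [0, 0, 0], "fingers": -1},
    {"slide": [-0.06, 0, 0], "delta_rot": [0, 0, 0], "fingers": -1}
  ]
}}

```text
time_s: 17.45
tcp_pos: [0.5528, -0.113, 0.0164]
eef_rot: [-180.0, 0.0, -94.1]
contact_force: [0.5, -1.4, -0.7]
gripper_width: 0.0006
gripper_force: 0.9
```

>>> {"method": "play_rows", "body": {
  "rows": [
    {"slide": [-0.08, 0, 0], "delta_rot": [0, 0, 0], "fingers": -1},
    {"slide": [-0.08, 0, 0], "delta_rot": [0, 0, 0], "fingers": -1},
    {"slide": [-0.08, 0, 0], "delta_rot": [0, 0, 0], "fingers": -1},
    {"slide": [-0.08, 0, 0], "delta_rot": [0, 0, 0], "fingers": -1},
    {"slide": [-0.04, 0, 0], "delta_rot": [0, 0, 0], "fingers": -1}
  ]
}}

```text
time_s: 18.08
tcp_pos: [0.5565, -0.0588, 0.0164]
eef_rot: [180.0, -0.0, -94.1]
contact_force: [0.7, -2.9, 0.1]
gripper_width: 0.0006
gripper_force: 0.8
```

>>> {"method": "play_rows", "body": {
  "rows": [
    {"slide": [-0.02, 0, 0], "delta_rot": [0, 0, 0], "fingers": -1},
    {"slide": [-0.02, 0, 0], "delta_rot": [0, 0, 0], "fingers": -1},
    {"slide": [-0.02, 0, 0], "delta_rot": [0, 0, 0], "fingers": -1}
  ]
}}

```text
time_s: 18.45
tcp_pos: [0.557, -0.052, 0.0164]
eef_rot: [180.0, -0.1, -94.1]
contact_force: [2.7, -12.2, -0.8]
gripper_width: 0.0005
gripper_force: 5.7
```

>>> {"method": "play_rows", "body": {
  "rows": [
    {"slide": [-0.02, 0, 0], "delta_rot": [0, 0, 0], "fingers": -1},
    {"slide": [-0.01, 0, 0], "delta_rot": [0, 0, 0], "fingers": -1}
  ]
}}

```text
time_s: 18.7
tcp_pos: [0.5574, -0.0471, 0.0164]
eef_rot: [180.0, -0.0, -94.2]
contact_force: [1.5, -4.6, -0.5]
gripper_width: 0.0007
gripper_force: 2.3
```

>>> {"method": "play_rows", "body": {
  "rows": [
    {"slide": [-0.02, 0, 0], "delta_rot": [0, 0, 0], "fingers": -1},
    {"slide": [0, 0, 0], "delta_rot": [0, 0, 0], "fingers": -1}
  ]
}}

```text
time_s: 18.95
tcp_pos: [0.5576, -0.0432, 0.0164]
eef_rot: [180.0, 0.0, -94.1]
contact_force: [0.0, -2.0, 0.3]
gripper_width: 0.0006
gripper_force: 0.6
```

>>> {"method": "play_rows", "body": {
  "rows": [
    {"slide": [-0.02, 0, 0], "delta_rot": [0, 0, 0], "fingers": -1},
    {"slide": [0, 0, 0], "delta_rot": [0, 0, 0], "fingers": -1}
  ]
}}

```text
time_s: 19.2
tcp_pos: [0.5576, -0.0419, 0.0165]
eef_rot: [179.9, -0.1, -94.1]
contact_force: [3.4, -12.3, -1.0]
gripper_width: 0.0002
gripper_force: 6.0
```

>>> {"method": "play_rows", "body": {
  "rows": [
    {"slide": [-0.02, 0, 0], "delta_rot": [0, 0, 0], "fingers": -1},
    {"slide": [0, 0, 0], "delta_rot": [0, 0, 0], "fingers": -1},
    {"slide": [0, 0, 0], "delta_rot": [0, 0, 0], "fingers": -1}
  ]
}}

```text
time_s: 19.58
tcp_pos: [0.5575, -0.0417, 0.0165]
eef_rot: [179.9, -0.3, -94.1]
contact_force: [5.4, -27.5, -0.8]
gripper_width: 0.0003
gripper_force: 13.6
```

It's at the hard stop: 27 N with no motion. Back off, lift, and check.

>>> {"method": "play_rows", "body": {
  "rows": [
    {"slide": [0.1, 0, 0], "delta_rot": [0, 0, 0], "fingers": -1},
    {"slide": [0.15, 0, 0], "delta_rot": [0, 0, 0], "fingers": -1},
    {"slide": [0.15, 0, -0.2], "delta_rot": [0, 0, 0], "fingers": -1},
    {"slide": [0.15, 0, -0.3], "delta_rot": [0, 0, 0], "fingers": -1},
    {"slide": [0.2, 0, -0.3], "delta_rot": [0, 0, 0], "fingers": -1},
    {"slide": [0.2, 0, -0.2], "delta_rot": [0, 0, 0], "fingers": -1},
    {"slide": [0.2, 0, 0], "delta_rot": [0, 0, 0], "fingers": -1},
    {"slide": [0, 0, 0], "delta_rot": [0, 0, 0], "fingers": -1}
  ]
}}

```text
time_s: 20.58
tcp_pos: [0.5453, -0.2104, 0.1666]
eef_rot: [-180.0, 0.0, -94.3]
contact_force: [0.3, 0.5, -0.8]
gripper_width: 0.0008
gripper_force: 0.0
```

Run:
```python
from h import *
c=cap("scene");t=cap("top")
cv2.imwrite("pics/e7.png",np.hstack([cv2.resize(c["image"][140:250,260:410],(450,330),interpolation=2),cv2.resize(t["image"][165:275,235:350],(345,330),interpolation=2)]))
```

```text
(no output)
```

View pics/e7.png

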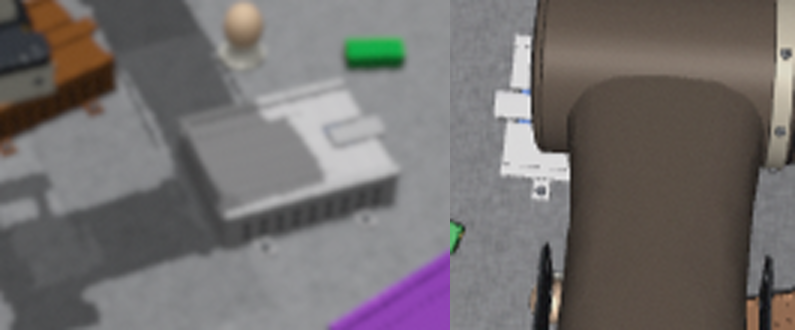

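The cover is shut, and the tab reaches past the end wall at (380,125) in the left panel. The egg and the dish are untouched, and the arm is clear.

Run:
```python
from h import *
import pickle
c=pickle.load(open("top0.pkl","rb"));X=ray(c,(250,199.7),.0405)[:2]-np.array([.5663,.0531]);print("tab tip case x",np.array([.072,.997])@X)
print(r.close_job())
```

```text
tab tip case x 0.09677058231009576
the job is handed in; nothing more can be done
None
```

The battery pack lies flat in the steel case and the cover is pushed to its hard stop, with the tab tip measured at case x ≈ 97 mm (98 mm when shut); the job was handed in at about 21 s, and no verdict came back.

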